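# Set the beam tester's dip and hold its mirror lid at the viewing mark

## Task

The bakkie's headlamps are about to be checked with the blue beam tester on the shelf. Leaving its mirror lid shut for now, turn the knurled dip sleeve on top of the tester to 1, so that it clicks in there, and let go of it; then lift the sprung mirror lid by its orange front tab until its pointer stands at the green 45-degree viewing mark, without swinging it wide open, and finish still holding it there by the tab with the gripper so the screen can be read in the mirror. Do not disturb the bottles, tools and other things on the shelf.

Things in the scene. Friction and masses are not known exactly. Their poses are not given: they have to be found in the camera images.
- tester: blue headlamp beam tester fixed to the shelf: box 260 (x) x 270 (y) x 180 mm high, origin under its centre, yaw within 0.25 rad. Its +x face has the lens (156 mm round, 22 mm proud); -x faces the robot. On top: mirror lid on the +y half, dip sleeve near the -x, -y corner, low meter and level near the +x edge; an upright 4 mm aluminium quadrant (to 260 mm) at y 126 to 130 mm beside the lid
- dip_sleeve (a joint): turn of the dip sleeve, rad, growing clockwise seen from above. Numerals 0, 1, 2, 3, 4 at 0, 0.524, 1.047, 1.571, 2.094 (30 degrees apart), end stops at 0 and 4. A click stop at each numeral: let go within 12 degrees of one, it snaps to it. Turns with under 0.06 N m. Its white line points, in the tester's frame, along +x turned clockwise (towards -y) by 0.524 + value: straight to -y at 2
- sleeve_grip (a point): point on the upright axis of the dip sleeve at tester (-50, -80) mm, 208 mm above the shelf. The sleeve is a black ribbed cylinder 41 mm across (46 at the foot), 36 mm tall, top 11 mm above this point, with a white line on top and side, on a white scale disc (86 mm across, top 26 mm below this point) with black numerals. The lid's edge is 62 mm away to +y, 18 mm lower
- mirror_lid (a joint): opening of the mirror lid, rad: 0 shut, growing as its front (-x) edge rises; the green viewing mark is at 0.785 (45 degrees), the stop at 1.4. Spring and weight shut it when let go; lifting at the tab takes 3 to 7 N. A black panel 165 x 136 x 8 mm, mirror beneath, with an orange pointer pin on its +y edge that runs along the quadrant
- lid_grip (a point): centre of the lid's tab: an orange roll 18 mm round, 34 mm long along the tester's y, on a black tongue 30 mm wide, 10 mm thick at the lid's front edge. Shut, it is 186 mm above the shelf and 35 mm in front (-x) of the tester's front face, free at both ends and below. Gripped across its ends (fingers closing along y) it pivots between the pads as the lid turns
- lid_hinge (a point): middle of the lid's hinge axis, parallel to the tester's y, at tester (35, 50) mm, 186 mm above the shelf. With the lid at angle a, lid_grip lies 200 cos a mm from it towards the tester's -x and 200 sin a mm above it
- view_mark (a point): the green viewing mark on the quadrant's edge, 75 mm from the hinge axis at 45 degrees
- bottle_pink: empty upright spray bottle of pink plastic, 74 mm round, 221 mm tall, white head; origin under its centre; leave alone
- bottle_green: the same in green with a black head; leave alone
- bottle_clear: the same in clear plastic with a red head; leave alone
- tyre_lever: steel tyre lever lying along its x, 290 mm long, 26 mm wide, 20 mm high, red grip; leave alone
- inflator: black handheld tyre inflator lying along its x, 185 x 68 x 66 mm, with a rubber button on top and a small dial on its side; leave alone
- bulb_carton: white and yellow bulb carton, 58 x 58 x 85 mm, beside the tester; leave alone
- screwdriver: screwdriver, 200 mm long, lying beside the tester; leave alone

How it is judged:
On the way, in this order (a step that is already met when the one before it is completed fails the run):
1. the dip sleeve is clicked in at 1 and let go of, the mirror lid still shut (value of joint dip_sleeve between 0.4 and 0.65 rad and velocity of joint dip_sleeve between -0.1 and 0.1 rad/s and contact force between the fingers and dip_sleeve below 0.2 N and value of joint mirror_lid below 0.08 rad), for 0.2 s.
2. the mirror lid is held by the fingers at the viewing mark (value of joint mirror_lid between 0.695 and 0.875 rad and contact force between the fingers and mirror_lid above 1 N), for 0.5 s.
At the end, for the whole second after the job is handed in: the dip sleeve stands at 1 (0.40 to 0.65 rad), and the fingers hold the mirror lid by its tab, pressing on it with more than 1 N, still, at 45 degrees within 5 (0.695 to 0.875 rad), with nothing else propping it (all of step 2 and value of joint dip_sleeve between 0.4 and 0.65 rad and velocity of joint mirror_lid between -0.08 and 0.08 rad/s and distance between the grasp point and lid_grip below 0.06 m and contact force between mirror_lid and bottle_pink below 0.1 N and contact force between mirror_lid and bottle_green below 0.1 N and contact force between mirror_lid and bottle_clear below 0.1 N and contact force between mirror_lid and tyre_lever below 0.1 N and contact force between mirror_lid and inflator below 0.1 N and contact force between mirror_lid and bulb_carton below 0.1 N and contact force between mirror_lid and screwdriver below 0.1 N); the arm keeps its last pose, push and grip.
It fails at once if the mirror lid is swung wide open (over 65 degrees) (value of joint mirror_lid above 1.13 rad).
It fails at once if a bottle, tool or other bystander is pushed more than 30 mm from its place (distance of any of bottle_pink, bottle_green, bottle_clear, tyre_lever, inflator, bulb_carton, screwdriver from where it was at the start of the episode above 0.03 m).
It fails at once if a bottle or the carton is tipped over (angle between any of bottle_pink, bottle_green, bottle_clear, bulb_carton's own z axis and vertical above 0.5 rad).
It also fails if it takes over 48 s, if anything falls off the work surface, if the arm or the gripper's body presses on something with over 40 N, if the wrist force passes 120 N, or if a joint passes its speed limit or range.

## Robot

A 6-joint arm with a two-finger parallel gripper is mounted at the origin on the work surface. World frame = base frame: x ahead of the robot, y to its left, z up, the work surface at z = 0. Lengths are in m, angles in rad, forces in N, time in s.
With the tool pointing down it reaches from about 0.3 to 0.775 m from the base axis. Payload 14.6 kg.
Tool frame: the origin (TCP) lies on the front face of the gripper's body, between the roots of the fingers; the fingertips stand 97 mm ahead of it and the grasp point (between the pads) lies 78 mm ahead of it; z points along the fingers, x is the direction in which the jaws open and shut, and the axes are right-handed (so a half turn about z gives the same grasp; the last joint's range is limited). The gripper opens to 94 mm and grips with 3 to 60 N. Pads are 16 mm wide; open, the fingers measure 119 mm over their backs; the gripper's body (75 mm by 177 mm) begins 78 mm behind the grasp point.
Start: joints at [-1.179, 0.3, 1.521, -0, 1.321, -0.067], TCP at [0.244, -0.493, 0.303] pointing down, gripper open.
Joint ranges: [-3.03, 3.03], [-0.79, 2.21], [0.23, 2.52], [-1.04, 4.18], [0, 3.07], [-2.55, 2.55]. Speed limits (rad/s): [2.22, 2.22, 2.57, 3.14, 3.14, 3.14].

## Interface

Orientations are given as [roll, pitch, yaw] about the fixed x, y, z axes, in that order (R = Rz(yaw) Ry(pitch) Rx(roll)).
In Python, from station import sensors, camera, ctrl gives the robot as it stands.
- The arm moves only by the tool move_arm, never from a script. Its argument "rows" is text: rows parted by semicolons, each of 6 numbers parted by spaces: the shift along the tool's x, y, z in mm, then the turn, a rotation vector about the tool's x, y, z in rad. In form: x y z wx wy wz; .... A call has 1 to 20 rows; each row shifts and turns the pose as measured when the row begins, along the tool's axes as they then stand; what a row does not reach is not made up. A row lasts 1/8 s, in which the tool goes at most 62.5 mm and 10.7 degrees, less where a joint would pass 70% of its speed; a pose out of reach is approached as far as the arm can. A call with a gripper value outside its range is refused whole. "grip" is the opening, from -1 (shut) to 1 (fully open), set as the call begins (left out, the last holds). The fingers move at their own pace and stop on an object; "newtons" is the grip in N (left out, the last holds). Time passes only in rows, so rows that do not move let the fingers close. It gives the time, the measured TCP pose, the force and the opening at its end, in the units of the state.
- sensors.get_obs(): the state, without advancing time (a new reading comes with each control period).
- camera(name): name is "scene" or "top"; returns a dict with "color" (420x560x3 uint8, blue, green, red), "z_map" (420x560 float32, m along the optical axis (not along the pixel's ray), 0 where there is no reading), "mtx" (3x3 intrinsics, pixels), "position" and "attitude" of the camera in the world. Camera axes: x right, y down, z forward; pixel columns grow to the right and rows downward; lengths in m; the calibration is good to about 2 mm. A picture is of the moment at which its call begins.
- ctrl.hand_in(): hands the job in, once; it reports no verdict.
The state is a dict: "time_s": time; "qpos": joint angles; "joint_vel": joint speeds; "tau": joint torques, N m; "ee_pos": TCP position; "eef_rot": TCP orientation; "force": force on the tool from outside, world axes, zero at the start; "moment": the same for the moment, N m; "grip_width": finger opening in m.
Only numpy, scipy, OpenCV 4.12 (cv2) and the standard library are available. Lean on these libraries where they do the work, as an engineer would, in place of code of your own. Each camera call takes 0.05 s, during which the arm holds its last target.

## Working session

There is one attempt and no reset: what is moved stays moved. The work goes in short steps, Python scripts to look and compute and a tool call to move; the robot and the scene stay as the last step left them, time stands still between calls to the robot, and variables do not carry over. Pictures are saved under pics/ and viewed, and the job is handed in when it is done.

Besides the shell and the picture viewer there is one more tool, called after ">>>" by a JSON object that holds its "op" and its "data". move_arm: Moves the arm, as the interface text tells. Its arguments: {"type":"object","properties":{"rows":{"type":"string"},"grip":{"type":"number"},"newtons":{"type":"number"}},"required":["rows"]}

```bash
ls; mkdir -p pics
python3 - <<'E'
from station import sensors, camera
import cv2,numpy as np
print(sensors.get_obs())
for n in("scene","top"):
    c=camera(n); cv2.imwrite(f"pics/{n}0.png",c["color"]); print(n,c["mtx"],c["position"],c["attitude"])
    np.savez(f"{n}0.npz",**c)
E
```

```text
pics
{'time_s': 0.0, 'qpos': array([-1.17862469e+00,  3.00504201e-01,  1.52159818e+00,  1.71303632e-05,
        1.32071595e+00, -6.65961296e-02]), 'joint_vel': array([-0.00138273,  0.00031692, -0.0007146 , -0.00075105, -0.00037483,
        0.00158363]), 'tau': array([-2.34401843e-03, -5.31807911e+01, -3.52739060e+01,  7.07944552e-02,
        2.43287394e-02, -1.14929412e-04]), 'ee_pos': array([ 0.24350605, -0.49298384,  0.30206088]), 'eef_rot': array([-3.14149453e+00,  1.22185621e-03, -1.11203275e+00]), 'force': array([-0.54934895,  0.94036968, -1.1996683 ]), 'moment': array([ 0.00444047,  0.02967554, -0.06553661]), 'grip_width': 0.09392823082852642}
scene [[507.39064481   0.         281.48373153]
 [  0.         507.39064481 209.12950511]
 [  0.           0.           1.        ]] [1.8375792  0.04608453 1.42238337] [-2.35657658e+00  2.20393443e-03  1.55431551e+00]
top [[543.84624737   0.         275.39479549]
 [  0.         543.84624737 204.36432215]
 [  0.           0.           1.        ]] [0.34102469 0.04266542 1.71443824] [-2.98983964e+00 -1.42778835e-03 -1.54827916e+00]
```

View pics/scene0.png

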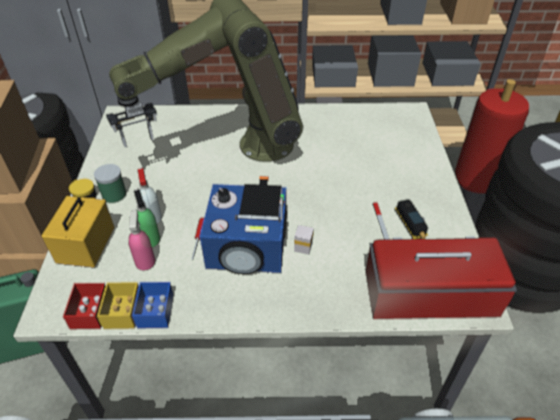

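View pics/top0.png

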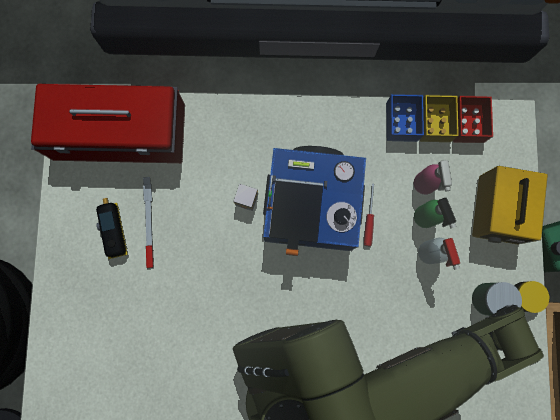

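The top view is oriented +x up, +y left. It shows the tester around (317,198), the sleeve at about (343,217) and the tab at about (292,251). The bottles are at columns 415–460.

```bash
cat > h.py <<'E'
import numpy as np,cv2
from scipy.spatial.transform import Rotation as R
def pts(c):
    z=c["z_map"];K=c["mtx"];v,u=np.indices(z.shape)
    p=np.stack([(u-K[0,2])/K[0,0]*z,(v-K[1,2])/K[1,1]*z,z],-1)
    return p@R.from_euler('xyz',c["attitude"]).as_matrix().T+c["position"]
def proj(c,P):
    q=(np.asarray(P)-c["position"])@R.from_euler('xyz',c["attitude"]).as_matrix()
    return q[:,:2]/q[:,2:]*c["mtx"][0,0]+c["mtx"][:2,2]
E
python3 - <<'E'
from h import *
for n,(a,b,c_,d) in dict(top=(255,130,385,265),scene=(190,165,325,290)).items():
    c=dict(np.load(f"{n}0.npz"));P=pts(c)
    im=cv2.resize(c["color"][b:d,a:c_],None,fx=4.4,fy=4.4,interpolation=cv2.INTER_CUBIC); cv2.imwrite(f"pics/{n}0z.png",im)
    hsv=cv2.cvtColor(c["color"],cv2.COLOR_BGR2HSV)
    m=(P[...,0]>.3)&(P[...,0]<.9)&(abs(P[...,1])<.3)
    top=m&(abs(P[...,2]-.18)<.005)
    q=P[top][:,:2].astype(np.float32); print(n,len(q),cv2.minAreaRect(q), np.median(P[top][:,2]))
    o=m&(hsv[...,0]>5)&(hsv[...,0]<18)&(hsv[...,1]>170)&(P[...,2]>.15)&(P[...,2]<.24)
    v,u=np.nonzero(o);print('orange',len(u),u.mean(),v.mean(),P[o].mean(0),P[o].min(0),P[o].max(0))
    s=m&(P[...,2]>.212)&(P[...,2]<.225)
    print('sleeve',s.sum(),np.median(P[s],0),P[s].min(0),P[s].max(0))
E
```

```text
top 4458 ((0.5896573066711426, -0.0659705102443695), (0.27003204822540283, 0.3241732716560364), 85.0475082397461) 0.18019865174005112
orange 47 291.1063829787234 249.48936170212767 [ 0.44723564 -0.00100147  0.19280556] [ 0.43498452 -0.01763433  0.1833965 ] [0.56628213 0.06085364 0.20050952]
sleeve 175 [ 0.54471996 -0.14019823  0.2183119 ] [ 0.52433826 -0.16222621  0.21218596] [0.63481429 0.06380699 0.2248585 ]
scene 2377 ((0.600119948387146, -0.06376126408576965), (0.27120134234428406, 0.3142614960670471), 84.91531372070312) 0.18016768822441898
orange 9 263.3333333333333 178.11111111111111 [4.47442419e-01 2.49236419e-05 1.92464999e-01] [ 0.4408368  -0.0085777   0.18797739] [0.45339271 0.0098034  0.19828536]
sleeve 89 [ 0.54831439 -0.13783687  0.21799531] [ 0.52549597 -0.16034504  0.2121117 ] [0.64483831 0.06150789 0.22454203]
```

```bash
ls pics
```

```text
scene0.png
scene0z.png
top0.png
top0z.png
```

View pics/top0z.png

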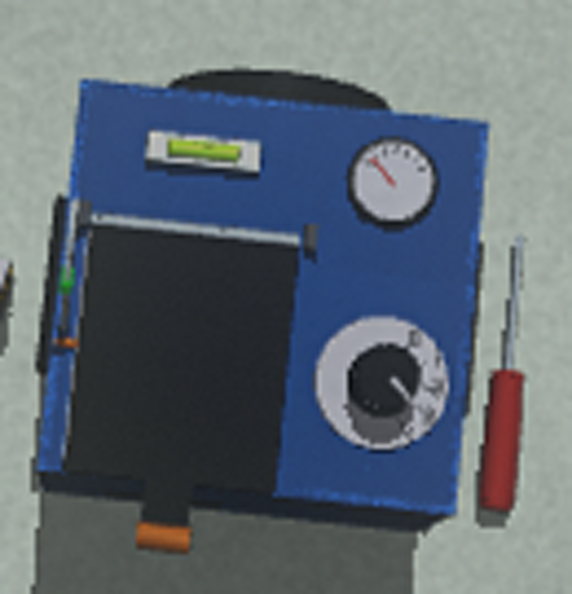

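View pics/scene0z.png

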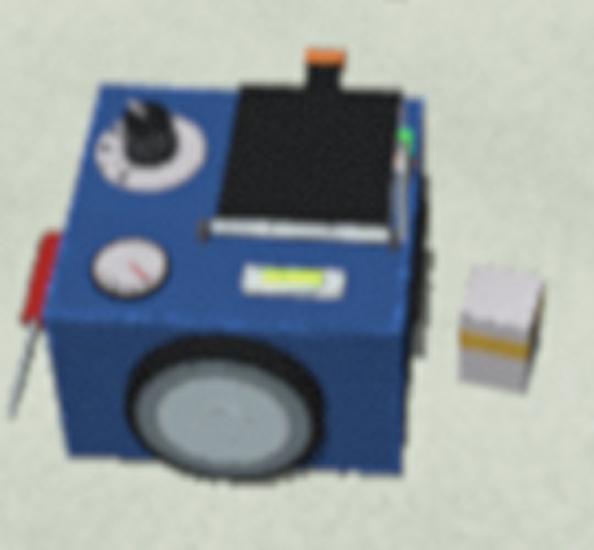

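Run:
```python
from h import *
from scipy.optimize import least_squares
c=dict(np.load("top0.npz"))
Z=lambda u,v:(255+(u+.5)/4.4-.5,130+(v+.5)/4.4-.5)
loc=np.array([[130,135,180],[130,-135,180],[-130,-135,180],[-130,135,180],[-50,-80,219],[-50,-80,182],[-165,50,195],[95,-75,190],[35,127,0]])/1000
im=np.array([Z(82,80),Z(488,122),Z(455,515),Z(40,472),Z(384,381),Z(383,383),Z(163,537)])
L=loc[:7]
def W(p,l):
    k,s=np.cos(p[2]),np.sin(p[2]); return np.c_[p[0]+k*l[:,0]-s*l[:,1],p[1]+s*l[:,0]+k*l[:,1],l[:,2]]
f=lambda p:(proj(c,W(p,L))-im).ravel()
r=least_squares(f,[.59,-.06,-.1],loss='soft_l1');p=r.x
print(p,r.fun.reshape(-1,2).round(2))
print(W(p,np.array([[-50,-80,208],[-165,50,186],[35,50,186]])/1e3))
P=pts(c);hsv=cv2.cvtColor(c["color"],cv2.COLOR_BGR2HSV)
# white line direction
s=np.array([Z(390,380),Z(410,405)]);print(s)
for a in (0,.524,1.047,1.571,2.094):
    th=-(.524+a);t=np.array([[-50+20*np.cos(th),-80+20*np.sin(th),219]])/1e3
    u=proj(c,W(p,t))[0];print(a,(u-np.array([255,130])+.5)*4.4-.5)
# obstacles heights near
for n in("top",):
  m=(P[...,0]>.3)&(P[...,0]<.9)&(P[...,1]>-.45)&(P[...,1]<-.2)&(P[...,2]>.1)
  print(P[m].min(0),P[m].max(0))
# quadrant pixels
m=(P[...,2]>.2)&(abs(P[...,1]-.07)<.04)&(abs(P[...,0]-.55)<.15);print(m.sum(),P[m].min(0),P[m].max(0))
```

```text
[ 0.60044793 -0.06684194 -0.08469123] [[-0.33  0.02]
 [ 0.18  0.22]
 [ 0.12  0.28]
 [-0.69 -0.17]
 [ 1.06 -1.11]
 [-0.33  0.15]
 [ 0.15  0.26]]
[[ 0.54385993 -0.14232571  0.208     ]
 [ 0.44026881 -0.0030638   0.186     ]
 [ 0.63955198 -0.0199818   0.186     ]]
[[343.25       215.97727273]
 [347.79545455 221.65909091]]
0 [406.86913449 350.77920364]
0.524 [417.41657958 363.44515974]
1.047 [420.26808105 379.50723361]
1.571 [414.64714238 394.72244084]
2.094 [402.05981115 404.95091733]
[ 0.40254131 -0.44994877  0.10016927] [ 0.71967474 -0.20006242  0.23087766]
62 [0.54227804 0.04333791 0.20092145] [0.64563798 0.06641378 0.2613119 ]
```

Run:
```python
from h import *
c=dict(np.load("top0.npz"));d=dict(np.load("scene0.npz"))
a=cv2.resize(c["color"][198:238,322:362],(480,480),interpolation=cv2.INTER_CUBIC)
p=[.6004,-.0668,-.0847]
def W(l):
    k,s=np.cos(p[2]),np.sin(p[2]); return np.c_[p[0]+k*l[:,0]-s*l[:,1],p[1]+s*l[:,0]+k*l[:,1],l[:,2]]
for i in range(5):
    th=-(.524+i*.524)
    for r in np.linspace(0,34,40):
        z=219 if r<20.5 else 182
        u=proj(c,W(np.array([[-50+r*np.cos(th),-80+r*np.sin(th),z]])/1e3))[0]
        q=((u-[322,198]+.5)*12).astype(int); 
        if r>20.5 or r<2:cv2.circle(a,q.tolist(),2,(0,0,255) if i!=1 else (0,255,0),-1)
cx,cy=np.round(proj(d,W(np.array([[-50,-80,219]])/1e3))[0]).astype(int)
b=cv2.resize(d["color"][cy-16:cy+24,cx-20:cx+20],(480,480),interpolation=cv2.INTER_CUBIC)[:, :310]
cv2.imwrite("pics/slv.png",np.hstack([a,b]))
```

```text
(no output)
```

View pics/slv.png

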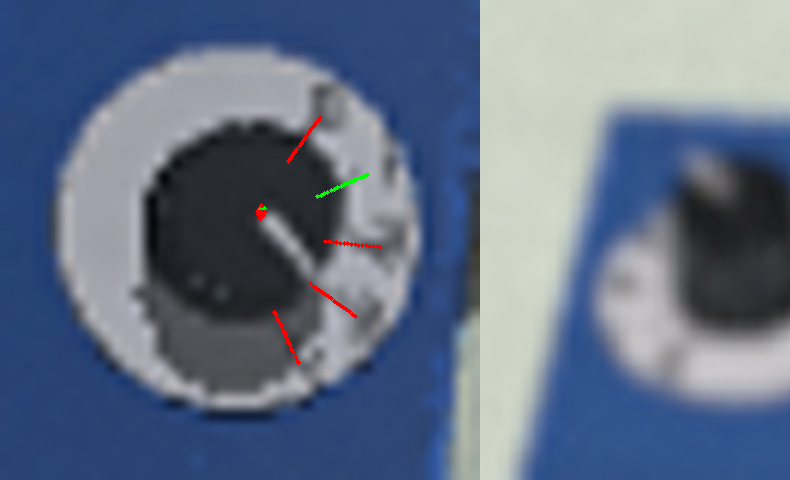

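```bash
cat >> h.py <<'E'
T=[.6004,-.0668,-.0847]
def W(l,p=T):
    l=np.atleast_2d(np.array(l,float))/1e3
    k,s=np.cos(p[2]),np.sin(p[2]); return np.c_[p[0]+k*l[:,0]-s*l[:,1],p[1]+s*l[:,0]+k*l[:,1],l[:,2]]
def line(c):
    "score sleeve line angle: rectified top, mean brightness along each radius"
    g=cv2.cvtColor(c["color"],cv2.COLOR_BGR2GRAY).astype(np.float32);best=[]
    for dx in np.arange(-5,6,1.):
      for dy in np.arange(-5,6,1.):
        for v in np.arange(-.2,2.4,.03):
            th=-(.524+v);r=np.linspace(4,18,12)
            u=proj(c,W(np.c_[-50+dx+r*np.cos(th),-80+dy+r*np.sin(th),0*r+219])).astype(np.float32)
            s=cv2.remap(g,u[:,:1],u[:,1:],cv2.INTER_LINEAR).ravel()
            best.append((s.min()+s.mean(),v,dx,dy))
    best.sort(reverse=True);return best
E
python3 - <<'E'
from h import *
for n in("top","scene"):
    c=dict(np.load(n+"0.npz"));b=line(c);print(n,[tuple(np.round(x,2)) for x in b[:8]])
E
```

```text
top [(np.float64(256.51), np.float64(1.81), np.float64(1.0), np.float64(0.0)), (np.float64(253.5), np.float64(1.87), np.float64(1.0), np.float64(-1.0)), (np.float64(253.03), np.float64(1.87), np.float64(2.0), np.float64(0.0)), (np.float64(252.94), np.float64(1.9), np.float64(2.0), np.float64(-1.0)), (np.float64(252.58), np.float64(1.75), np.float64(1.0), np.float64(1.0)), (np.float64(252.57), np.float64(1.84), np.float64(2.0), np.float64(0.0)), (np.float64(251.65), np.float64(1.84), np.float64(1.0), np.float64(-1.0)), (np.float64(251.37), np.float64(1.72), np.float64(0.0), np.float64(1.0))]
scene [(np.float64(215.16), np.float64(1.96), np.float64(-5.0), np.float64(-2.0)), (np.float64(214.7), np.float64(1.99), np.float64(-5.0), np.float64(-2.0)), (np.float64(214.52), np.float64(1.93), np.float64(-5.0), np.float64(-2.0)), (np.float64(214.48), np.float64(2.02), np.float64(-5.0), np.float64(-2.0)), (np.float64(214.45), np.float64(2.08), np.float64(-5.0), np.float64(-3.0)), (np.float64(214.42), np.float64(2.02), np.float64(-5.0), np.float64(-3.0)), (np.float64(214.41), np.float64(2.05), np.float64(-5.0), np.float64(-3.0)), (np.float64(213.65), np.float64(2.11), np.float64(-5.0), np.float64(-3.0))]
```

>>> {"op": "move_arm", "data": {"rows": "0 0 -35 0 0 -0.18; 0 0 -35 0 0 -0.18; 0 0 -35 0 0 -0.18; 0 0 0 0 0 0", "grip": 0.4}}

```text
time_s: 0.6
ee_pos: [0.2435, -0.4929, 0.4085]
eef_rot: [-3.139, 0.004, -0.555]
force: [0.3, 0.5, -1.1]
grip_width: 0.0664
```

```bash
cat >> h.py <<'E'
def to(g,yaw=None,roll=np.pi):
    "remaining tool-frame shift (mm) and turn so that grasp point -> g (m), tool down with yaw"
    from station import sensors
    o=sensors.get_obs();Rm=R.from_euler('xyz',o["eef_rot"])
    G=o["ee_pos"]+Rm.apply([0,0,.078])
    R2=R.from_euler('xyz',[np.pi,0,yaw]) if yaw is not None else Rm
    tcp=np.asarray(g)-R2.apply([0,0,.078])
    print("t",o["time_s"],"grasp",G.round(4),"rot",o["eef_rot"].round(3),"F",o["force"].round(1),"w",round(o["grip_width"],4),"q",o["qpos"].round(2))
    print("shift mm",(Rm.inv().apply(tcp-o["ee_pos"])*1e3).round(1),"turn",(Rm.inv()*R2).as_rotvec().round(3))
E
python3 -c "
from h import *
to([.544,-.1415,.32],-.55)"
```

```text
t 0.6 grasp [ 0.2433 -0.4926  0.3305] rot [-3.139  0.004 -0.555] F [ 0.3  0.5 -1.1] w 0.0664 q [-1.18  0.25  1.35 -0.    1.55 -0.62]
shift mm [  70.2 -457.    11.6] turn [-0.003  0.004 -0.005]
```

>>> {"op": "move_arm", "data": {"rows": "7 -46 0 0 0 0; 7 -46 0 0 0 0; 7 -46 0 0 0 0; 7 -46 0 0 0 0; 7 -46 0 0 0 0; 7 -46 0 0 0 0; 7 -46 0 0 0 0; 7 -46 0 0 0 0; 7 -46 0 0 0 0; 0 0 0 0 0 0"}}

```text
time_s: 1.85
ee_pos: [0.5251, -0.1659, 0.3968]
eef_rot: [-3.137, 0.022, -0.578]
force: [0.1, -0.2, -0.1]
grip_width: 0.0656
```

```bash
python3 -c "
from h import *
to([.544,-.1415,.25],-.55)"
```

```text
t 1.85 grasp [ 0.5239 -0.1647  0.3188] rot [-3.137  0.022 -0.578] F [ 0.1 -0.2 -0.1] w 0.0656 q [-0.38  0.26  1.36  0.01  1.55  0.2 ]
shift mm [  3.9 -30.5  68.8] turn [-0.005  0.022 -0.028]
```

>>> {"op": "move_arm", "data": {"rows": "4 -30 20 -0.005 0.02 -0.03; 0 0 24 0 0 0; 0 0 24 0 0 0; 0 0 0 0 0 0"}}

```text
time_s: 2.35
ee_pos: [0.5432, -0.1437, 0.3234]
eef_rot: [3.14, 0.006, -0.555]
force: [0.2, -0.8, 0.9]
grip_width: 0.0662
```

Run:
```python
from h import *
to([.544,-.1415,.212],-.55)
from station import camera
for n,(a,b,c_,d) in dict(top=(255,130,385,265),scene=(190,115,325,250)).items():
    c=camera(n);cv2.imwrite(f"pics/{n}1.png",cv2.resize(c["color"][b:d,a:c_],None,fx=4.2,fy=4.2,interpolation=cv2.INTER_CUBIC))
```

```text
t 2.35 grasp [ 0.5428 -0.1436  0.2454] rot [ 3.14   0.006 -0.555] F [ 0.2 -0.8  0.9] w 0.0662 q [-0.32  0.31  1.45 -0.    1.38  0.23]
shift mm [-0.3 -2.3 33.4] turn [ 0.002  0.006 -0.005]
```

View pics/scene1.png

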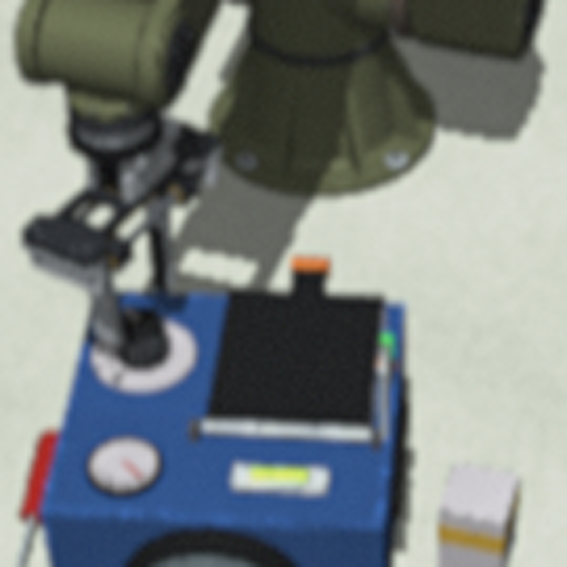

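The fingers straddle the sleeve, at around (135,335). I'll descend and close on it.

>>> {"op": "move_arm", "data": {"rows": "0 -2 12 0 0 0; 0 0 12 0 0 0; 0 0 9 0 0 0; 0 0 0 0 0 0"}}

```text
time_s: 2.95
ee_pos: [0.5449, -0.1425, 0.292]
eef_rot: [3.141, -0.0, -0.556]
force: [0.0, 0.6, 0.4]
grip_width: 0.0657
```

>>> {"op": "move_arm", "data": {"rows": "0 0 0 0 0 0; 0 0 0 0 0 0; 0 0 0 0 0 0; 0 0 0 0 0 0; 0 0 0 0 0 0; 0 0 0 0 0 0", "grip": -0.4, "newtons": 12}}

```text
time_s: 3.7
ee_pos: [0.5442, -0.1419, 0.2926]
eef_rot: [3.141, 0.003, -0.555]
force: [-1.8, -0.4, -0.8]
grip_width: 0.0407
```

```bash
python3 -c "
from h import *
to([.544,-.1415,.212],.76)"
```

```text
t 3.7 grasp [ 0.544  -0.1418  0.2146] rot [ 3.141e+00  3.000e-03 -5.550e-01] F [-1.8 -0.4 -0.8] w 0.0407 q [-0.32  0.34  1.5   0.    1.31  0.23]
shift mm [-0.4 -0.3  2.6] turn [-1.000e-03  3.000e-03 -1.315e+00]
```

Closed at 41 mm, which matches the sleeve's diameter. Next I turn it counter-clockwise by 1.31 rad.

>>> {"op": "move_arm", "data": {"rows": "0 0 0 0 0 -0.16; 0 0 0 0 0 -0.16; 0 0 0 0 0 -0.16; 0 0 0 0 0 -0.16; 0 0 0 0 0 -0.16; 0 0 0 0 0 -0.16; 0 0 0 0 0 -0.16; 0 0 0 0 0 -0.16; 0 0 0 0 0 0"}}

```text
time_s: 4.82
ee_pos: [0.5437, -0.142, 0.2926]
eef_rot: [-3.137, 0.002, 0.764]
force: [-0.9, 0.4, -1.3]
grip_width: 0.0407
```

```bash
python3 -c "
from h import *
to([.544,-.1415,.212],.76)"
```

```text
t 4.825 grasp [ 0.5434 -0.1419  0.2146] rot [-3.137e+00  2.000e-03  7.640e-01] F [-0.9  0.4 -1.3] w 0.0407 q [-0.32  0.34  1.5   0.    1.31 -1.08]
shift mm [ 0.6 -0.2  2.6] turn [-0.004  0.002  0.004]
```

>>> {"op": "move_arm", "data": {"rows": "0 0 0 0 0 0; 0 0 0 0 0 0; 0 0 0 0 0 0; 0 0 0 0 0 0; 0 0 -15 0 0 0; 0 0 -25 0 0 0; 0 0 -30 0 0 0; 0 0 -30 0 0 0; 0 0 0 0 0 0", "grip": 0.4}}

```text
time_s: 5.95
ee_pos: [0.5441, -0.1421, 0.4005]
eef_rot: [-3.141, 0.0, 0.755]
force: [-1.0, -0.4, -0.1]
grip_width: 0.0658
```

```bash
python3 -c "
from h import *
to([.40,-.0,.30],np.pi/2-.085)"
```

```text
t 5.95 grasp [ 0.5441 -0.1421  0.3225] rot [-3.141  0.     0.755] F [-1.  -0.4 -0.1] w 0.0658 q [-0.32  0.28  1.33  0.    1.54 -1.08]
shift mm [  -7.5 -202.3   22.6] turn [-0.   -0.   -0.73]
```

>>> {"op": "move_arm", "data": {"rows": "-2 -50 0 0 0 0; -2 -50 0 0 0 0; -2 -50 0 0 0 0; -2 -50 0 0 0 0; 0 0 0 0 0 -0.18; 0 0 0 0 0 -0.18; 0 0 0 0 0 -0.18; 0 0 0 0 0 -0.18; 0 0 0 0 0 0"}}

```text
time_s: 7.08
ee_pos: [0.3947, 0.0024, 0.3963]
eef_rot: [-3.136, -0.001, 1.494]
force: [-0.1, 0.7, -0.2]
grip_width: 0.0656
```

Run:
```python
from h import *
to([.4403,-.0031,.26],np.pi/2-.085)
from station import camera
O=[]
for n,(a,b,c_,d) in dict(top=(255,130,385,265),scene=(190,115,325,250)).items():
    c=camera(n);np.savez(n+"2.npz",**c);O.append(cv2.resize(c["color"][b:d,a:c_],(400,415),interpolation=cv2.INTER_CUBIC))
    print(n,[tuple(float(y) for y in np.round(x,2)) for x in line(c)[:4]])
cv2.imwrite("pics/both2.png",np.hstack(O))
```

```text
t 7.075 grasp [0.3943 0.0025 0.3183] rot [-3.136e+00 -1.000e-03  1.494e+00] F [-0.1  0.7 -0.2] w 0.0656 q [-0.09 -0.12  1.76  0.    1.5  -1.58]
shift mm [-2.1 46.2 58.1] turn [-0.006 -0.001  0.008]
top [(245.61, 0.46, 4.0, -5.0), (243.33, 0.43, 4.0, -5.0), (243.12, 0.49, 4.0, -5.0), (243.08, 0.52, 5.0, -5.0)]
scene [(225.26, 0.37, 1.0, -5.0), (225.21, 0.34, 1.0, -5.0), (225.13, 0.4, 1.0, -5.0), (224.86, 0.31, 1.0, -5.0)]
```

View pics/both2.png

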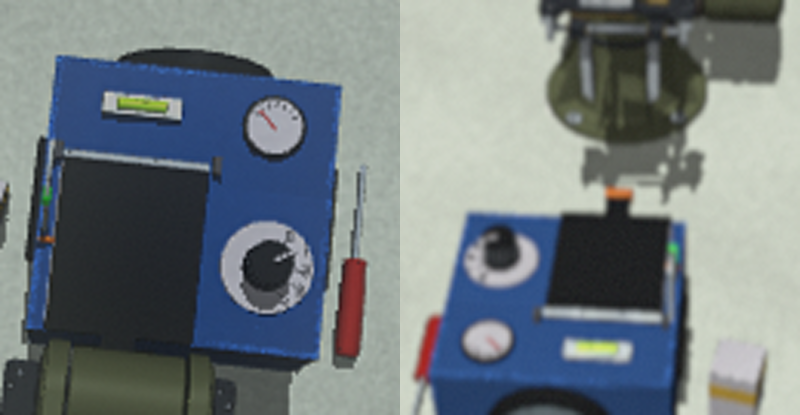

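Run:
```python
from h import *
c=dict(np.load("top2.npz"))
print([tuple(float(y) for y in np.round(x,2)) for x in line(c) if abs(x[2])<=2 and abs(x[3])<=2][:6])
cv2.imwrite("pics/slv2.png",cv2.resize(c["color"][198:238,322:362],(480,480),interpolation=cv2.INTER_CUBIC))
```

```text
[(239.04, 0.43, 1.0, -1.0), (238.64, 0.46, 2.0, -2.0), (237.55, 0.43, 2.0, -2.0), (236.39, 0.46, 1.0, -1.0), (234.15, 0.49, 2.0, -2.0), (233.83, 0.4, 1.0, -1.0)]
```

View pics/slv2.png

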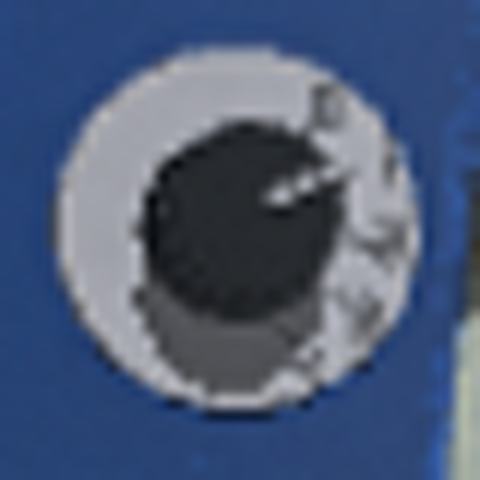

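The line points at 1, and the lid is shut. Next I move over the tab.

>>> {"op": "move_arm", "data": {"rows": "-2 23 0 0 0 0; 0 23 0 0 0 0.005; 0 0 30 0 0 0; 0 0 25 0 0 0; 0 0 0 0 0 0"}}

```text
time_s: 7.8
ee_pos: [0.4416, -0.0036, 0.3395]
eef_rot: [-3.136, -0.001, 1.466]
force: [0.3, 0.1, 0.1]
grip_width: 0.0656
```

Run:
```python
from h import *
to([.4403,-.0031,.186],np.pi/2-.085)
from station import camera
c=camera("scene");cv2.imwrite("pics/s3.png",cv2.resize(c["color"][115:235,200:320],(600,600),interpolation=cv2.INTER_CUBIC))
```

```text
t 7.8 grasp [ 0.4411 -0.0034  0.2615] rot [-3.136e+00 -1.000e-03  1.466e+00] F [0.3 0.1 0.1] w 0.0656 q [-0.09  0.03  1.75  0.    1.37 -1.56]
shift mm [ 0.3 -0.9 75.5] turn [-0.005 -0.001 -0.02 ]
```

View pics/s3.png

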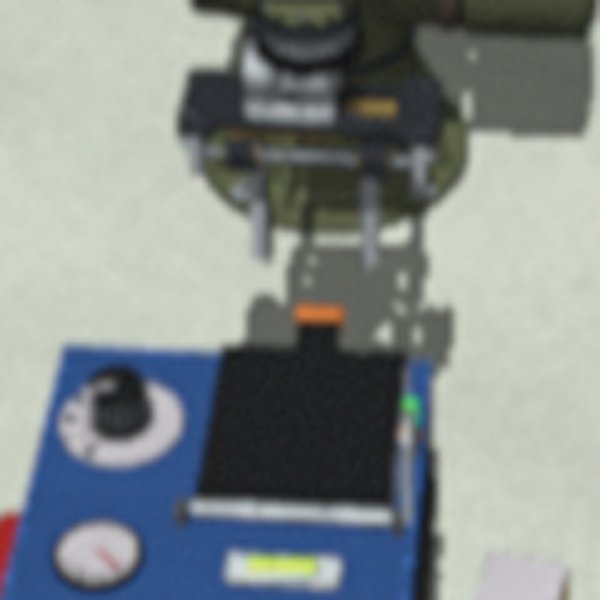

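The fingers (262 and 370 px) are centred about the tab (320,315). Going down now.

>>> {"op": "move_arm", "data": {"rows": "0 -1 25 0 0 -0.02; 0 0 25 0 0 0; 0 0 24 0 0 0; 0 0 0 0 0 0"}}

```text
time_s: 8.35
ee_pos: [0.4422, -0.0035, 0.2702]
eef_rot: [3.138, -0.001, 1.481]
force: [0.7, -0.4, 0.9]
grip_width: 0.0657
```

Run:
```python
from h import *
to([.4403,-.0031,.186],np.pi/2-.085)
```

```text
t 8.35 grasp [ 0.4425 -0.0034  0.1922] rot [ 3.138e+00 -1.000e-03  1.481e+00] F [ 0.7 -0.4  0.9] w 0.0657 q [-0.09  0.09  1.85  0.    1.2  -1.57]
shift mm [ 0.2 -2.   6.2] turn [ 0.004 -0.001 -0.005]
```

>>> {"op": "move_arm", "data": {"rows": "0 -2 6 0 0 0; 0 0 0 0 0 0"}}

```text
time_s: 8.6
ee_pos: [0.4409, -0.0034, 0.2664]
eef_rot: [3.134, -0.001, 1.48]
force: [-0.5, -1.0, 0.7]
grip_width: 0.0658
```

>>> {"op": "move_arm", "data": {"rows": "0 0 0 0 0 0; 0 0 0 0 0 0; 0 0 0 0 0 0; 0 0 0 0 0 0; 0 0 0 0 0 0; 0 0 0 0 0 0; 0 0 0 0 0 0", "grip": -0.6, "newtons": 35}}

```text
time_s: 9.48
ee_pos: [0.4413, -0.0029, 0.2677]
eef_rot: [3.132, -0.002, 1.48]
force: [0.6, 2.0, -0.6]
grip_width: 0.034
```

Run:
```python
from h import *
to([.4403,-.0031,.186],np.pi/2-.085)
```

```text
t 9.475 grasp [ 0.442  -0.0028  0.1897] rot [ 3.132e+00 -2.000e-03  1.480e+00] F [ 0.6  2.  -0.6] w 0.034 q [-0.09  0.09  1.86  0.    1.18 -1.57]
shift mm [-0.2 -1.   3.7] turn [ 0.009 -0.002 -0.006]
```

The opening is 34 mm, so the tab is gripped. I'll lift along the arc to about 20° and check.

>>> {"op": "move_arm", "data": {"rows": "0 0.2 -9 0 0 0; 0 0.6 -9 0 0 0; 0 1 -9 0 0 0; 0 1.3 -9 0 0 0; 0 1.7 -9 0 0 0; 0 2 -8.5 0 0 0; 0 2.4 -8.5 0 0 0; 0 2.8 -8.5 0 0 0; 0 0 0 0 0 0"}}

```text
time_s: 10.6
ee_pos: [0.4537, -0.0041, 0.3426]
eef_rot: [3.131, -0.003, 1.48]
force: [3.8, 1.7, -7.2]
grip_width: 0.0338
```

```bash
cat >> h.py <<'E'
def lid():
    from station import sensors
    o=sensors.get_obs();G=o["ee_pos"]+R.from_euler('xyz',o["eef_rot"]).apply([0,0,.078])
    H=W([[35,50,186]])[0];d=G-H;k,s=np.cos(T[2]),np.sin(T[2])
    lx=k*d[0]+s*d[1];r=np.hypot(lx,d[2]);print("lx,z,r mm",(1e3*np.array([lx,d[2],r])).round(1),"ang",np.degrees(np.arctan2(d[2],-lx)).round(1))
E
python3 - <<'E'
from h import *
a=np.radians(45)
g=W([[35-200*np.cos(a),50,186+200*np.sin(a)]])[0];to(g,np.pi/2-.085);lid()
from station import camera
c=camera("scene");cv2.imwrite("pics/s4.png",cv2.resize(c["color"][95:235,190:330],(600,600),interpolation=cv2.INTER_CUBIC))
E
```

```text
t 10.6 grasp [ 0.4546 -0.0039  0.2646] rot [ 3.131e+00 -3.000e-03  1.480e+00] F [ 3.8  1.7 -7.2] w 0.0338 q [-0.09  0.05  1.72  0.    1.36 -1.57]
shift mm [  0.4  45.7 -62.4] turn [ 0.011 -0.003 -0.006]
lx,z,r mm [-185.6   78.6  201.6] ang 22.9
```

View pics/s4.png

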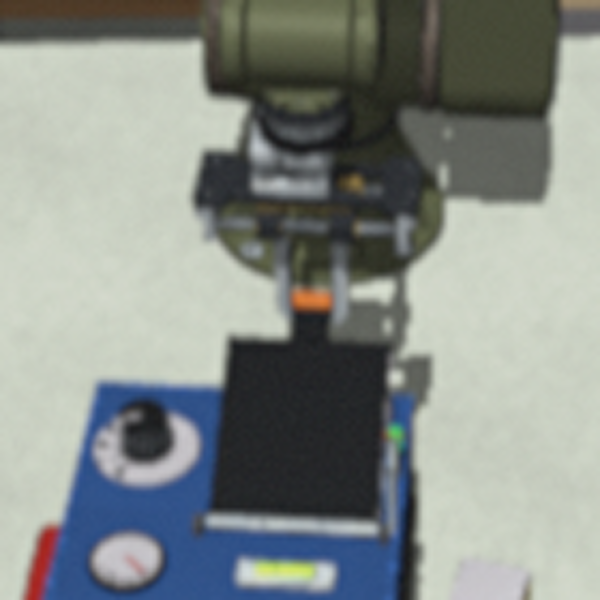

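The lid is up about 22° and the tab is firmly held, at (312,300). Continuing to 45°.

>>> {"op": "move_arm", "data": {"rows": "0 3.6 -8.4 0 0 0; 0 4 -8.2 0 0 0; 0 4.4 -8 0 0 0; 0 4.8 -7.6 0 0 0; 0 5.1 -7.3 0 0 0; 0 5.5 -7 0 0 0; 0 5.8 -6.7 0 0 0; 0 0 0 0 0 0"}}

```text
time_s: 11.65
ee_pos: [0.4876, -0.0071, 0.3982]
eef_rot: [3.137, -0.004, 1.48]
force: [-0.6, 1.9, -6.0]
grip_width: 0.0333
```

```bash
cat > look.py <<'E'
from h import *
import sys
a=np.radians(45)
g=W([[35-200*np.cos(a),50,186+200*np.sin(a)]])[0];to(g,np.pi/2-.085);lid()
from station import camera
n=sys.argv[1]
O=[]
for m,(u,v) in dict(scene=(205,95),top=(245,130)).items():
    c=camera(m);np.savez(m+n+".npz",**c);O.append(cv2.resize(c["color"][v:v+130,u:u+130],(400,400),interpolation=cv2.INTER_CUBIC))
    P=pts(c);k,s=np.cos(T[2]),np.sin(T[2]);d=P-W([[35,50,186]])[0]
    lx=k*d[...,0]+s*d[...,1];ly=-s*d[...,0]+k*d[...,1]
    ms=(lx<-20)&(lx>-150)&(abs(ly)<60)&(ly<60)&(d[...,2]>.02)&(np.hypot(lx,d[...,2])<.16)
    if ms.sum()>20:
        f=np.polyfit(-lx[ms],d[...,2][ms],1);r=d[...,2][ms]-np.polyval(f,-lx[ms]);k2=abs(r)<.006
        f=np.polyfit(-lx[ms][k2],d[...,2][ms][k2],1);print(m,"lid plane deg",np.degrees(np.arctan(f[0])).round(1),"n",ms.sum(),k2.sum())
cv2.imwrite(f"pics/b{n}.png",np.hstack(O))
E
python3 look.py 5
```

```text
t 11.65 grasp [ 0.488  -0.0069  0.3202] rot [ 3.137 -0.004  1.48 ] F [-0.6  1.9 -6. ] w 0.0333 q [-0.09  0.1   1.54  0.    1.5  -1.57]
shift mm [ 0.2 11.1 -7.2] turn [ 0.005 -0.004 -0.006]
lx,z,r mm [-152.1  134.2  202.8] ang 41.4
```

View pics/b5.png

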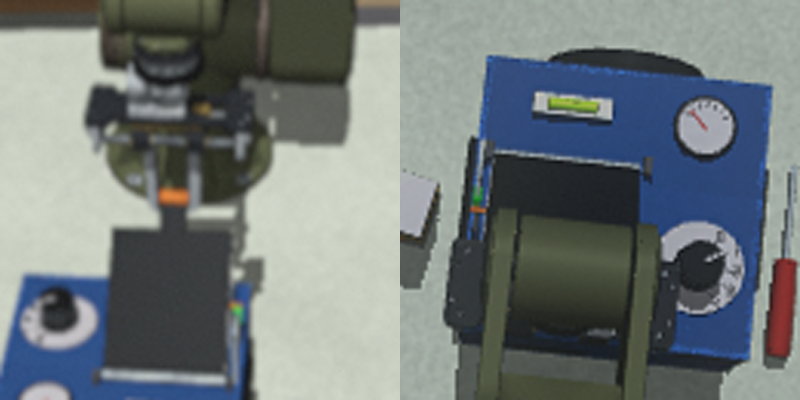

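```bash
sed -i 's/ms=.*/ms=(lx<-.03)\&(lx>-.16)\&(abs(ly)<.055)\&(d[...,2]>.015)\&(np.hypot(lx,d[...,2])<.155)/' look.py; python3 look.py 6
```

```text
t 11.75 grasp [ 0.4876 -0.0068  0.3198] rot [ 3.137 -0.004  1.48 ] F [-0.1  2.5 -4.8] w 0.0334 q [-0.09  0.1   1.54  0.    1.5  -1.57]
shift mm [ 0.2 11.4 -7.6] turn [ 0.005 -0.004 -0.006]
lx,z,r mm [-152.4  133.8  202.8] ang 41.3
scene lid plane deg 39.3 n 1047 788
top lid plane deg 39.3 n 393 384
```

Both depth views put the lid at about 39–40°, so it needs 5° more.

>>> {"op": "move_arm", "data": {"rows": "0 4 -4.7 0 0 0; 0 4.1 -4.6 0 0 0; 0 4.3 -4.4 0 0 0; 0 0 0 0 0 0; 0 0 0 0 0 0"}}

```text
time_s: 12.48
ee_pos: [0.5003, -0.0083, 0.4119]
eef_rot: [3.138, -0.004, 1.48]
force: [-0.5, 3.5, -7.0]
grip_width: 0.0333
```

```bash
python3 look.py 7
```

```text
t 12.475 grasp [ 0.5006 -0.008   0.3339] rot [ 3.138 -0.004  1.48 ] F [-0.5  3.5 -7. ] w 0.0333 q [-0.09  0.12  1.48  0.    1.53 -1.57]
shift mm [ 0.1 -1.7  6.4] turn [ 0.004 -0.004 -0.006]
lx,z,r mm [-139.4  147.9  203.2] ang 46.7
scene lid plane deg 44.3 n 1033 730
top lid plane deg 45.5 n 117 115
```

View pics/b7.png

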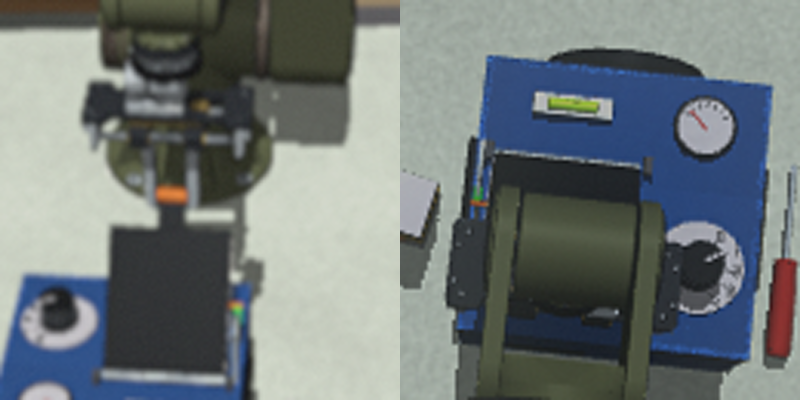

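The depth fits give 44–45.5° and the arm geometry about 45.5°. I'll hold still, then re-check.

>>> {"op": "move_arm", "data": {"rows": "0 0 0 0 0 0; 0 0 0 0 0 0; 0 0 0 0 0 0; 0 0 0 0 0 0; 0 0 0 0 0 0; 0 0 0 0 0 0; 0 0 0 0 0 0; 0 0 0 0 0 0"}}

```text
time_s: 13.58
ee_pos: [0.5002, -0.0082, 0.4118]
eef_rot: [3.137, -0.004, 1.48]
force: [-0.2, 3.5, -6.2]
grip_width: 0.0333
```

```bash
python3 look.py 8
python3 - <<'E'
from h import *
c=dict(np.load("scene8.npz"));b=c["color"][175:235,205:300];cv2.imwrite("pics/q8.png",cv2.resize(b,(760,480),interpolation=cv2.INTER_CUBIC))
for a in(40,45,50):
    t=np.radians(a);print(a,((proj(c,W([[35-75*np.cos(t),128,186+75*np.sin(t)]]))[0]-[205,175]+.5)*8).round())
E
```

```text
t 13.575 grasp [ 0.5005 -0.008   0.3338] rot [ 3.137 -0.004  1.48 ] F [-0.2  3.5 -6.2] w 0.0333 q [-0.09  0.12  1.48  0.    1.53 -1.57]
shift mm [ 0.1 -1.6  6.4] turn [ 0.004 -0.004 -0.006]
lx,z,r mm [-139.5  147.8  203.2] ang 46.6
scene lid plane deg 44.6 n 1038 737
top lid plane deg 43.6 n 122 116
40 [613. 174.]
45 [612. 173.]
50 [611. 174.]
```

View pics/q8.png

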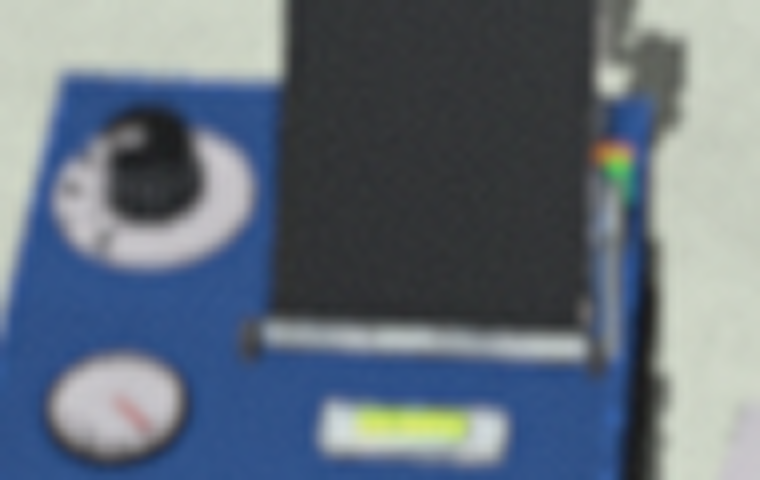

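The orange pointer lies on the green mark, at about (612,155) and (618,175), and the pose is steady. The sleeve is still at 1. Handing in.

```bash
python3 -c "
from station import ctrl,sensors
print(ctrl.hand_in())
o=sensors.get_obs();print(o['time_s'],o['ee_pos'],o['grip_width'],o['force'])"
```

```text
the job is handed in; nothing more can be done
None
the job is handed in; nothing more can be done
```

I turned the dip sleeve from about 1.83 rad counter-clockwise to 1 and let go of it with the lid still shut. I then gripped the orange tab across its ends at 35 N, lifted the lid along its arc and handed in at 13.6 s, still holding it.

**Sleeve:** After release, the white line read about 0.43–0.46 rad in the top view. That fits the click stop at 1 (0.524 rad) within how closely I could read it. The scene camera read it lower, at 0.31–0.40 rad, but its fit ran to the edge of its search range, so I went by the top view and the picture.

**Lid angle:** The checks agreed to about 3 degrees:

| Check | Lid angle |
|---|---|
| Depth fit, scene camera | 44.6° |
| Depth fit, top camera | 43.6° (few points) |
| Arm geometry, raw | 46.6° |
| Arm geometry, allowing for gripping about 3.5 mm above the tab centre | about 45.5° |

In the picture the orange pointer lies at the green mark. From that camera angle, though, the mark's position barely changes with lid angle, so this is only a rough check.

**Hold:** The arm did not move measurably over the last second, with the fingers at 33 mm on the tab and carrying about 6 N.

**Bystanders:** I raised the fingers above bottle height before crossing the shelf. I saw nothing shift in the close-up pictures around the tester. I did not take a final picture of the bottles, tyre lever or inflator.

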